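# Start a board test on the clamshell fixture

## Robot

A 7-joint arm with a two-finger parallel gripper is mounted at the origin on the work surface. World frame = base frame: x ahead of the robot, y to its left, z up, the work surface at z = 0. Lengths are in m, angles in rad, forces in N, time in s.
With the tool pointing down it reaches from about 0.4 to 0.85 m from the base axis. Payload 10.4 kg.
Tool frame: the origin (TCP) lies midway between the tips of the shut fingers; the grasp point (between the pads) lies 19 mm behind it; y points along the fingers, x is the direction in which the jaws open and shut, and the axes are right-handed (so a half turn about y gives the same grasp; the last joint's range is limited). The gripper opens to 87 mm and grips with 3 to 60 N. Pads are 19 mm wide; open, the fingers measure 117 mm over their backs; the gripper's body (75 mm by 190 mm) begins 51 mm behind the grasp point.
Start: joints at [-0.023, 0.332, -0.065, 1.46, 0.022, 1.35, -0.088], TCP at [0.625, 0, 0.223] pointing down, gripper open.
Joint ranges: [-2.6, 2.6], [-0.5, 2.12], [-1.47, 1.34], [0.16, 2.42], [-1.27, 4.41], [0.06, 2.06], [-2.6, 2.6]. Speed limits (rad/s): [2.22, 2.22, 2.79, 2.79, 3.14, 3.14, 3.14].

## Interface

Orientations are given as a unit quaternion [x, y, z, w].
In Python, from bench import * gives the robot as it stands.
- The arm moves only by the tool jog_arm, never from a script. Its argument "commands" is a list of rows, each an object with "translation": the shift along the world's x, y, z in mm, a list of three; "twist": the turn about the world's z in rad. A call has 1 to 20 rows; each row shifts and turns the commanded pose from where the row before left it; what a row does not reach is not made up. A row lasts 1/10 s, in which the tool goes at most 50 mm and 8.59 degrees, less where a joint would pass 70% of its speed; a pose out of reach is approached as far as the arm can. A call is refused whole if a number of a shift passes 50 or a number of a turn 0.15, either way. A call with a gripper value outside its range is refused whole. "grip" is the closure, from 0 (fully open) to 1 (shut), set as the call begins (left out, the last holds). The fingers move at their own pace and stop on an object; "grip_force" is the grip in N (left out, the last holds). Time passes only in rows, so rows that do not move let the fingers close. It gives the time, the measured TCP pose, the force and the opening at its end, in the units of the state.
- read_state(): the state, without advancing time (a new reading comes with each control period).
- camera(name): name is "scene" or "side" or "wrist"; returns a dict with "img" (480x640x3 uint8, red, green, blue), "fx", "fy", "cx", "cy" (pixels), "dist" ([k1, k2, p1, p2, k3] as OpenCV has them; the pictures are not rectified), "cam_to_world" (4x4, takes a point from camera to world coordinates). Camera axes: x right, y down, z forward; pixel columns grow to the right and rows downward; lengths in m; the calibration is good to about 2 mm. A picture is of the moment at which its call begins. There is no depth.
- close_job(): hands the job in, once; it reports no verdict.
The state is a dict: "time": time; "joint_positions": joint angles; "joint_vel": joint speeds; "joint_torque": joint torques, N m; "ee_pos": TCP position; "eef_rot": TCP orientation; "ft_force": force on the tool from outside, world axes, zero at the start; "torque": the same for the moment, N m; "width": finger opening in m.
Only numpy, scipy, OpenCV 4.12 (cv2) and the standard library are available. Lean on these libraries where they do the work, as an engineer would, in place of code of your own. Each camera call takes 0.05 s, during which the arm holds its last target.

## Task

Start the test of the circuit board that lies in the bench test fixture, using only the closed fingertips: switch the fixture on by pressing the raised near end of its rocker switch right down, then push the half-open lid down by its front rail until it is fully shut, then press the large flat round start button all the way in and let it come out again. Do not press the small round reset button or the mushroom-shaped stop button, never lift the lid, and leave the bottle, the spare board and the screwdriver where they are.

Things in the scene. Friction and masses are not known exactly. Their poses are not given: they have to be found in the camera images.
- fixture: grey test fixture, 360 mm wide (y), x from -170 to 142 mm, fixed. Origin at bench height in its midplane; x runs from the control apron (robot side) to the lid hinge (far side), z up; turned up to 0.3 rad. The apron is level, 70 mm above the bench, x = -170 to -72 mm; four control units stand on it at x = -128 mm, y = -105, -35, 35, 105 mm, in an order that varies. Behind, the box is 85 mm high, under the lid.
- power (a joint): the rocker switch, rad: 0 = off (start, near end raised), 0.44 = on. Stays where it is left; moves at about 2 to 3 N; press it right home. Grey, 31 mm long (fixture x), 20 wide, a shallow V; pivot line in its middle, 80 mm above the bench; black frame 39 x 27 mm, 76 mm up. Off: near half slopes up to 87 mm, far half level at 80 mm. On: near half level at 80 mm, far half raised.
- power_near (a point): point on top of the rocker's near half, 12 mm from its pivot line towards the robot (fixture -x); press straight down here. 85 mm above the bench when off, 80 mm when on. Turns with the rocker.
- lid (a joint): the lid's angle, rad: 0 = fully shut, grows as its front edge rises; starts between 0.45 and 0.75, stop at 1.2. Its hinge line runs along the fixture's y at fixture x = 135 mm, 87 mm above the bench, in the plane of the lid's underside. A stiff friction hinge: it stays where it is left, and takes about 2 to 5 N downwards on its front rail to close.
- lid_front (a point): middle of the top of the lid's front rail (black, 36 mm deep, 300 wide, 22 thick; behind it a clear window). 192 mm from the hinge line along the lid and 22 mm above the lid's underside plane. Lid shut: 109 mm above the bench, at fixture x = -57 mm, y = 0. The front edge is 18 mm nearer the robot. Turns with the lid.
- start (a joint): travel of the start button, m: 0 = out, 0.006 = fully in. Spring return; fully in takes 5 N.
- start_top (a point): centre of the top of the start button: the LARGE flat round grey button, cap 30 mm across in a steel collar 42 mm across. Top 84 mm above the bench when out; the collar rises to 76 mm. Moves with the button.
- reset (a joint): travel of the reset button, m: 0 = out, 0.004 = in; spring return. Leave alone.
- reset_top (a point): centre of the top of the reset button: the SMALL flat round grey button, cap 16 mm across in a steel collar 26 mm across, top 81 mm above the bench. Leave alone.
- stop (a joint): travel of the stop button, m: 0 = out, 0.006 = in; spring return. Leave alone.
- stop_top (a point): centre of the top of the stop button: a grey mushroom head 40 mm across, top 101 mm above the bench. Leave alone.
- bottle: white dispenser bottle, 52 mm across, 130 mm high, standing to the left (+y) of the fixture; origin under its centre. Leave alone.
- board: spare green circuit board with relays, 100 x 70 mm, 19 mm high, lying to the right (-y) of the fixture; origin under its centre. Leave alone.
- driver: screwdriver, 180 mm long, up to 26 mm high, lying in front of the apron roughly along the fixture's y; origin under its middle. Leave alone.

How it is judged:
By the outcome, as a careful person would: the job done as asked, in the order asked, and still so for the second after the job is handed in, with the robot touching nothing.
It also fails if it takes over 48 s, if anything falls off the work surface, if the arm or the gripper's body presses on something with over 40 N, if the wrist force passes 120 N, or if a joint passes its speed limit or range.

## Working session

There is one attempt and no reset: what is moved stays moved. The work goes in short steps, Python scripts to look and compute and a tool call to move; the robot and the scene stay as the last step left them, time stands still between calls to the robot, and variables do not carry over. Pictures are saved under pics/ and viewed, and the job is handed in when it is done.

Besides the shell and the picture viewer there is one more tool, called as a command line: name --argument value ..., lists and objects as JSON in quotes. jog_arm: Moves the arm, as the interface text tells. Its arguments: {"type":"object","properties":{"commands":{"type":"array"},"grip":{"type":"number"},"grip_force":{"type":"number"}},"required":["commands"]}

```bash
mkdir -p pics; ls
python3 - <<'E'
from bench import *
import cv2,pickle
d={}
for n in ["scene","side","wrist"]:
    c=camera(n); d[n]=c
    cv2.imwrite(f"pics/{n}0.png",c["img"][:,:,::-1])
    print(n,c["fx"],c["dist"],c["cam_to_world"].round(3).tolist() if hasattr(c["cam_to_world"],'round') else c["cam_to_world"])
pickle.dump(d,open("cam0.pkl","wb"))
print(read_state())
E
```

```text
pics
scene 598.1945959481228 [-0.10012484  0.          0.          0.          0.        ] [[0.952, 0.227, -0.205, 0.827], [0.306, -0.675, 0.671, -0.832], [0.014, -0.702, -0.713, 1.013], [0.0, 0.0, 0.0, 1.0]]
side 489.2612952609114 [0.00204398 0.         0.         0.         0.        ] [[0.855, -0.378, 0.355, 0.276], [-0.518, -0.634, 0.574, -0.484], [0.008, -0.675, -0.738, 0.722], [0.0, 0.0, 0.0, 1.0]]
wrist 414.14034859042744 [0.01258745 0.         0.         0.         0.        ] [[1.0, -0.0, -0.002, 0.625], [-0.001, -0.964, -0.267, 0.073], [-0.001, 0.267, -0.964, 0.384], [0.0, 0.0, 0.0, 1.0]]
{'time': 0.15, 'joint_positions': array([-0.02257554,  0.33275343, -0.06466735,  1.4607506 ,  0.02159628,
        1.34987431, -0.08851467]), 'joint_vel': array([ 0.0005457 , -0.00293101, -0.00036288, -0.00348185, -0.00056668,
       -0.0004071 , -0.001152  ]), 'joint_torque': array([ 1.82067095e-03, -6.23630190e+01,  2.54254905e-02, -3.90143681e+01,
       -6.11935230e-02,  3.71907104e-02, -1.53469024e-06]), 'ee_pos': array([ 6.24712956e-01, -3.34140521e-05,  2.21918867e-01]), 'eef_rot': array([ 7.07125210e-01, -4.04255644e-04, -3.66179962e-04, -7.07088141e-01]), 'ft_force': array([-0.1411016 , -1.25610604,  0.12315295]), 'torque': array([0.0225492 , 0.04343391, 0.0173349 ]), 'width': 0.08653481651047967}
```

View pics/scene0.png

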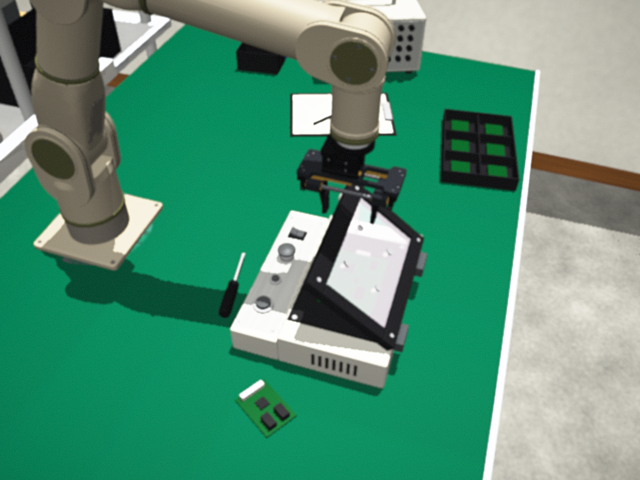

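View pics/side0.png

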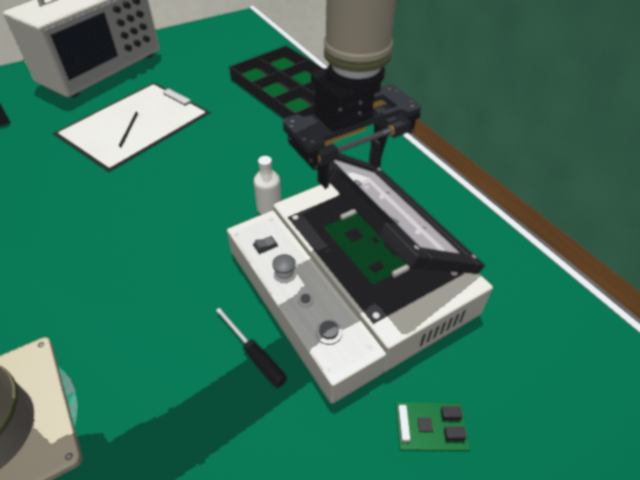

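View pics/wrist0.png

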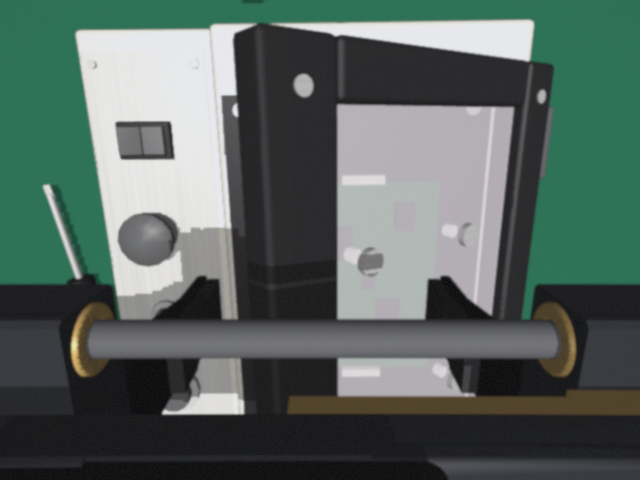

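The order from +y is rocker, mushroom stop, small reset, large start. I'll enlarge crops to measure them.

Run:
```python
import cv2,pickle
d=pickle.load(open("cam0.pkl","rb"))
def crop(n,x0,y0,w,h,s,o):
    im=d[n]["img"][y0:y0+h,x0:x0+w,::-1]
    cv2.imwrite(o,cv2.resize(im,None,fx=s,fy=s,interpolation=cv2.INTER_CUBIC))
crop("side",220,140,280,260,2.3,"pics/side0c.png") if 0 else crop("side",220,150,270,250,2.2,"pics/side0c.png")
crop("scene",215,170,220,220,2.7,"pics/scene0c.png")
```

```text
(no output)
```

View pics/side0c.png

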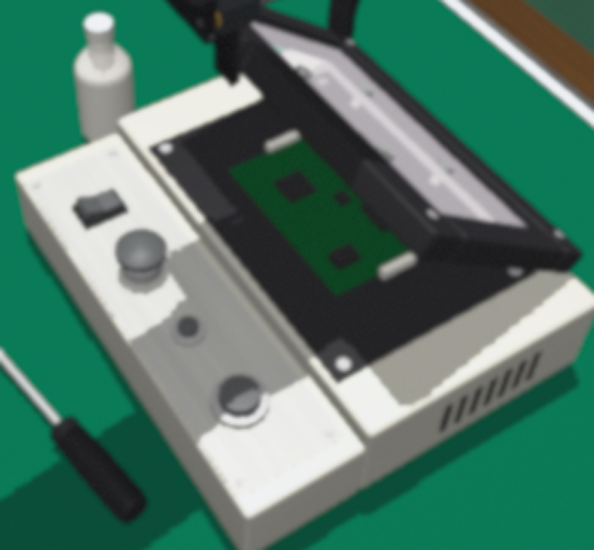

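View pics/scene0c.png

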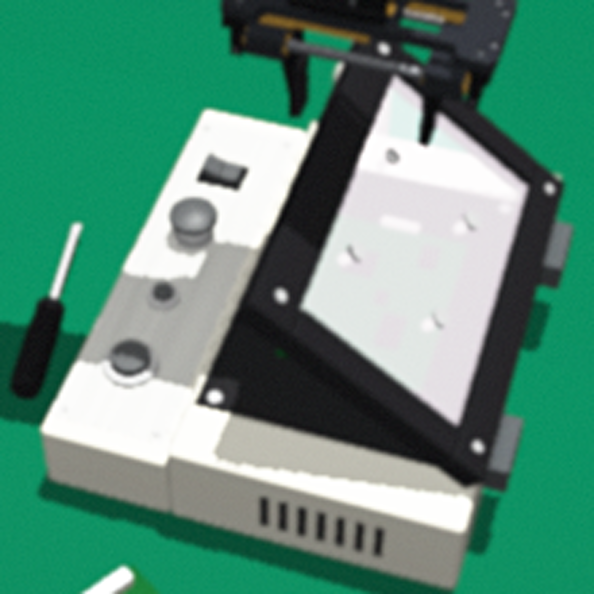

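```bash
cat > h.py <<'E'
import numpy as np,cv2,pickle
def proj(c,P):
    T=np.linalg.inv(np.array(c["cam_to_world"]))
    K=np.array([[c["fx"],0,c["cx"]],[0,c["fy"],c["cy"]],[0,0,1]])
    P=np.asarray(P,float).reshape(-1,3)
    return cv2.projectPoints(P,cv2.Rodrigues(T[:3,:3])[0],T[:3,3],K,np.array(c["dist"],float))[0].reshape(-1,2)
def fw(p,P):
    P=np.asarray(P,float).reshape(-1,3)/1000; c,s=np.cos(p[2]),np.sin(p[2])
    return np.c_[p[0]+c*P[:,0]-s*P[:,1],p[1]+s*P[:,0]+c*P[:,1],P[:,2]]
def lid(a,L):  # L: (dist from hinge toward front, y, height over underside) mm -> fixture
    L=np.asarray(L,float).reshape(-1,3); c,s=np.cos(a),np.sin(a)
    return np.c_[135-c*L[:,0]+s*L[:,2]*1, L[:,1], 87+s*L[:,0]+c*L[:,2]]
E
cat > fit.py <<'E'
from h import *
from scipy.optimize import least_squares
d=pickle.load(open("cam0.pkl","rb"))
def unc(x0,y0,s,p): p=np.array(p,float); return np.array([x0,y0])+(p+.5)/s-.5
pts=[("side",220,150,2.2,(17,178),(-170,180,70)),("side",220,150,2.2,(247,518),(-170,-180,70)),
("side",220,150,2.2,(100,208),(-128,105,78)),("side",220,150,2.2,(241,402),(-128,-105,77)),
("scene",215,170,2.7,(205,110),(-170,180,70)),("scene",215,170,2.7,(43,432),(-170,-180,70)),
("scene",215,170,2.7,(222,171),(-128,105,78)),("scene",215,170,2.7,(130,359),(-128,-105,80)),("scene",215,170,2.7,(163,292),(-128,-35,80)),
("scene",215,170,2.7,(476,496),(142,-180,85)),
("wrist",0,0,1,(79,33),(-170,180,70)),("wrist",0,0,1,(145,140),(-128,105,78)),("wrist",0,0,1,(531,22),(142,180,85))]
def res(p): return np.concatenate([proj(d[n],fw(p,X))[0]-unc(a,b,s,q) for n,a,b,s,q,X in pts])
r=least_squares(res,[.6,0,0],loss="soft_l1")
print(r.x); print(res(r.x).reshape(-1,2).round(1))
p=r.x; np.save("p.npy",p)
for n,X in dict(power=(-140,105,85),start=(-128,-105,84),stop=(-128,35,101),reset=(-128,-35,81)).items(): print(n,fw(p,X).round(4))
import sys
for a in (.45,.55,.65,.75):
    print(a,fw(p,lid(a,(192,0,22))).round(3))
# overlay
ang=float(sys.argv[1]) if len(sys.argv)>1 else .6
box=lambda f,xs,ys,zs:[[f(xs[i],ys[j],zs[k]) for i,j,k in e] for e in
 [((0,0,0),(1,0,0)),((0,1,0),(1,1,0)),((0,0,1),(1,0,1)),((0,1,1),(1,1,1)),((0,0,0),(0,1,0)),((1,0,0),(1,1,0)),((0,0,1),(0,1,1)),((1,0,1),(1,1,1)),((0,0,0),(0,0,1)),((1,0,0),(1,0,1)),((0,1,0),(0,1,1)),((1,1,0),(1,1,1))]]
fx=lambda x,y,z: fw(p,(x,y,z))[0]
ld=lambda x,y,z: fw(p,lid(ang,(x,y,z)))[0]
for n,(x0,y0,w,h,s) in dict(side=(220,120,280,260,2.2),scene=(215,170,220,220,2.7),wrist=(0,0,640,480,1.2)).items():
    c=d[n]; im=cv2.resize(c["img"][y0:y0+h,x0:x0+w,::-1],None,fx=s,fy=s,interpolation=cv2.INTER_CUBIC)
    def L(segs,col):
        for q in segs:
            q=(proj(c,q)-[x0,y0]+.5)*s-.5
            cv2.line(im,*[tuple(int(v) for v in np.round(t)) for t in q],col,1,cv2.LINE_AA)
    L(box(fx,(-170,-72),(-180,180),(0,70)),(255,0,0)); L(box(fx,(-72,142),(-180,180),(0,85)),(255,0,0))
    L(box(ld,(174,210),(-150,150),(0,22)),(0,0,255))
    for X in [(-140,105,85),(-128,-105,84),(-128,35,101),(-128,-35,81)]:
        q=(proj(c,fx(*X))[0]-[x0,y0]+.5)*s-.5; cv2.circle(im,tuple(int(v) for v in q),3,(0,255,255),-1)
    cv2.imwrite(f"pics/ov_{n}_{ang}.png",im)
E
python3 fit.py 0.6
```

```text
[ 0.62481251 -0.04663984  0.0113042 ]
[[-0.6 -2.4]
 [ 1.3  0.6]
 [ 0.7 -1.9]
 [ 0.6 -1.9]
 [-0.4 -0.3]
 [-1.8 -0.1]
 [-0.1 -0. ]
 [-0.2  0.2]
 [-0.2 -0.3]
 [-4.2 13.9]
 [-4.7 -0.5]
 [-0.1  4.1]
 [ 7.9 -0.4]]
power [[0.4836 0.0568 0.085 ]]
start [[ 0.498  -0.1531  0.084 ]]
stop [[ 0.4964 -0.0131  0.101 ]]
reset [[ 0.4972 -0.0831  0.081 ]]
0.45 [[ 0.596 -0.047  0.19 ]]
0.55 [[ 0.608 -0.047  0.206]]
0.65 [[ 0.62  -0.047  0.221]]
0.75 [[ 0.634 -0.047  0.234]]
```

View pics/ov_side_0.6.png

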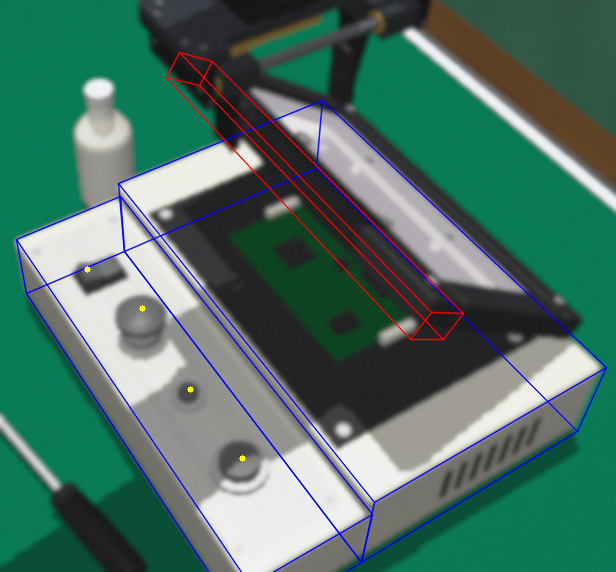

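View pics/ov_scene_0.6.png

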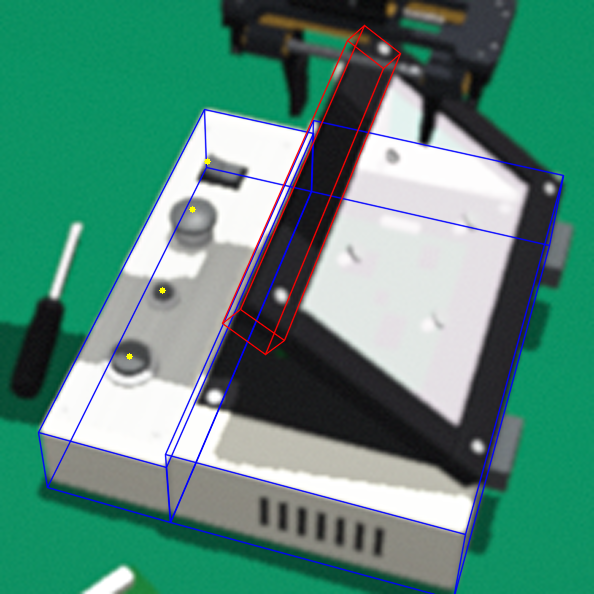

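View pics/ov_wrist_0.6.png

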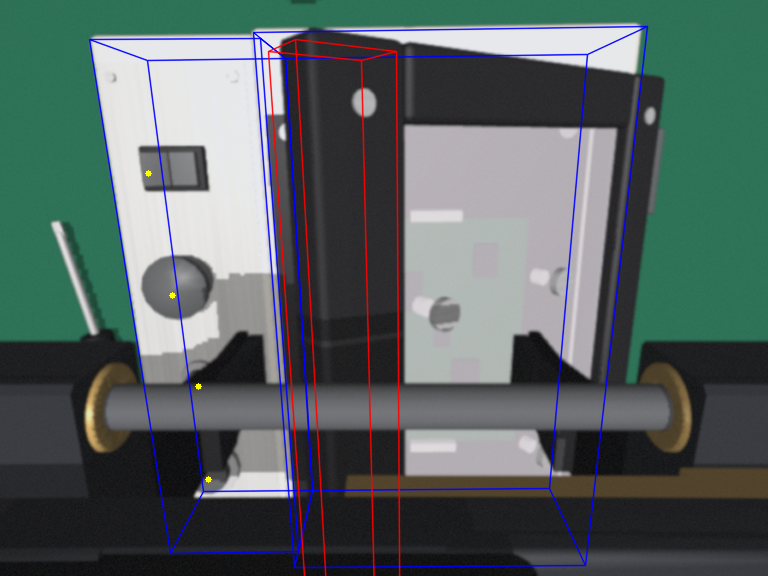

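```bash
python3 - <<'E'
s=open('fit.py').read()
s=s.replace('("scene",215,170,2.7,(476,496),(142,-180,85)),','("scene",215,170,2.7,(48,482),(-170,-180,0)),("scene",215,170,2.7,(455,588),(142,-180,0)),("scene",215,170,2.7,(173,514),(-72,-180,0)),("side",220,120,2.2,(375,500),(-72,-180,85)),("side",220,120,2.2,(606,356),(142,-180,85)),')
open('fit.py','w').write(s)
E
python3 fit.py 0.75
```

```text
[ 0.62498237 -0.04625824  0.01204237]
[[-0.7 -2.5]
 [ 1.4  0.4]
 [ 0.6 -2. ]
 [ 0.6 -2.1]
 [-0.3 -0.4]
 [-1.6 -0.1]
 [-0.  -0.1]
 [-0.   0.1]
 [-0.1 -0.3]
 [-0.   1.9]
 [-0.3  3.8]
 [-0.8  2.7]
 [-0.3  0.8]
 [-0.1  4.6]
 [-4.7 -0.9]
 [ 0.   3.7]
 [ 8.1 -1.3]]
power [[0.4837 0.057  0.085 ]]
start [[ 0.4983 -0.1528  0.084 ]]
stop [[ 0.4966 -0.0128  0.101 ]]
reset [[ 0.4974 -0.0828  0.081 ]]
0.45 [[ 0.597 -0.047  0.19 ]]
0.55 [[ 0.608 -0.046  0.206]]
0.65 [[ 0.62  -0.046  0.221]]
0.75 [[ 0.634 -0.046  0.234]]
```

View pics/ov_side_0.75.png

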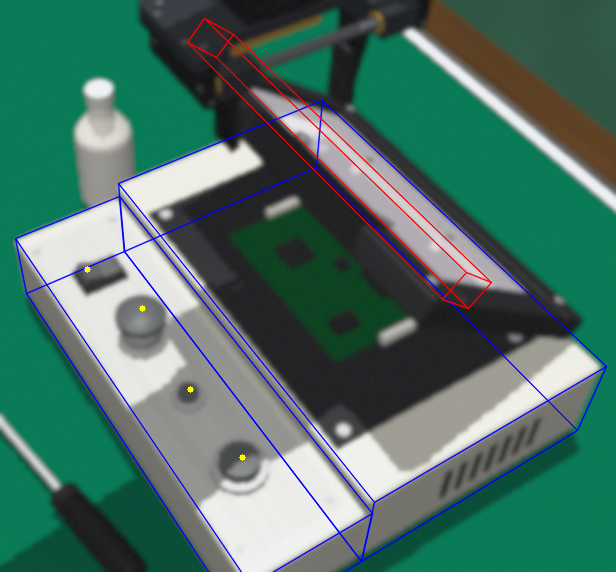

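View pics/ov_scene_0.75.png

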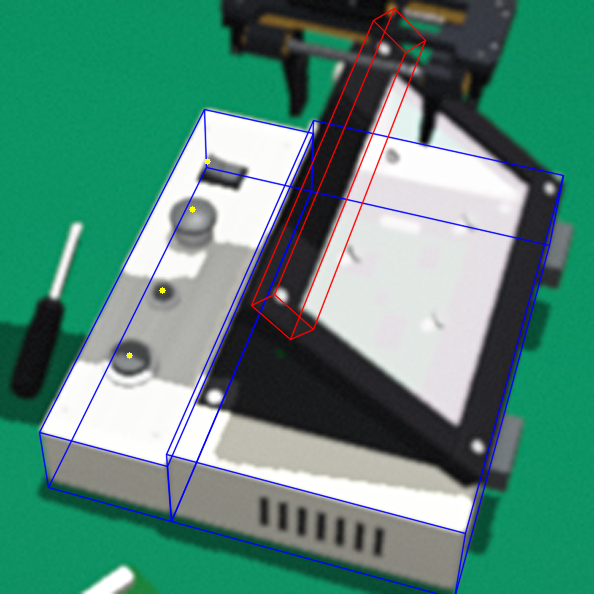

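View pics/ov_wrist_0.75.png

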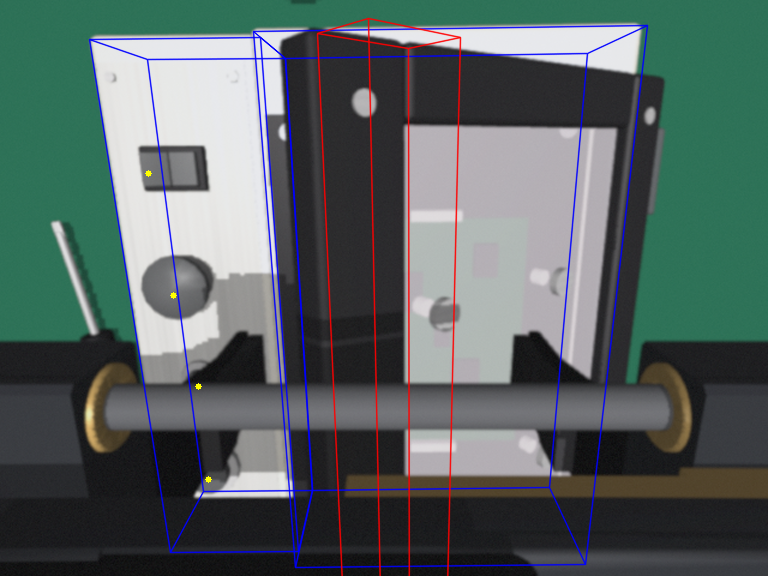

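```bash
sed -i 's|im=cv2.resize(c\["img"\]|im=cv2.resize(G(c["img"])|; s|^ang=|G=lambda i:(255*(i/255.)**.5).astype(np.uint8)\nang=|' fit.py; python3 fit.py 0.63 >/dev/null
python3 - <<'E'
import cv2,numpy as np
a=cv2.imread('pics/ov_side_0.63.png');b=cv2.imread('pics/ov_scene_0.63.png')
h=550;cv2.imwrite('pics/m1.png',cv2.resize(np.hstack([cv2.resize(x[:h],(594,h)) for x in(a,b)]),(800,370)))
E
```

```text
(no output)
```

View pics/ov_side_0.63.png

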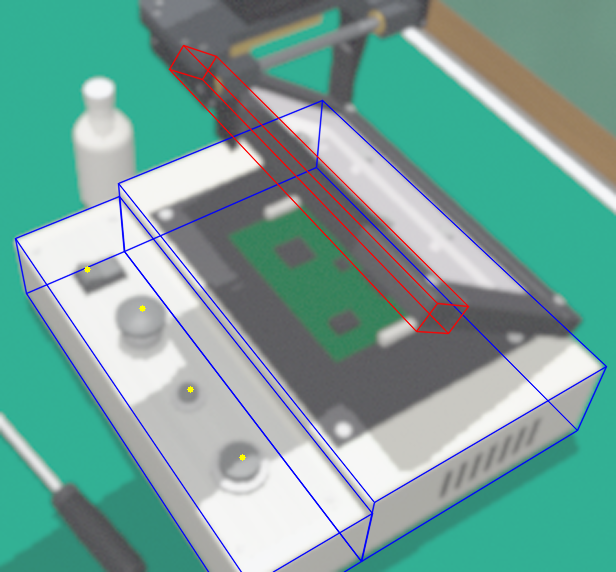

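View pics/ov_scene_0.63.png

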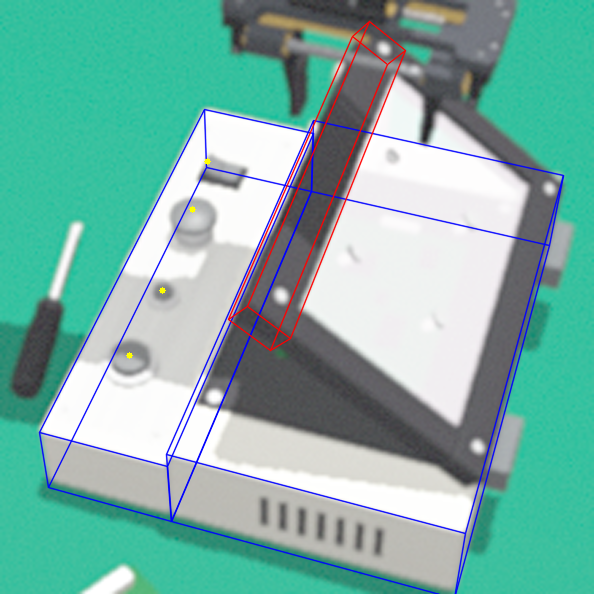

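View pics/ov_wrist_0.63.png

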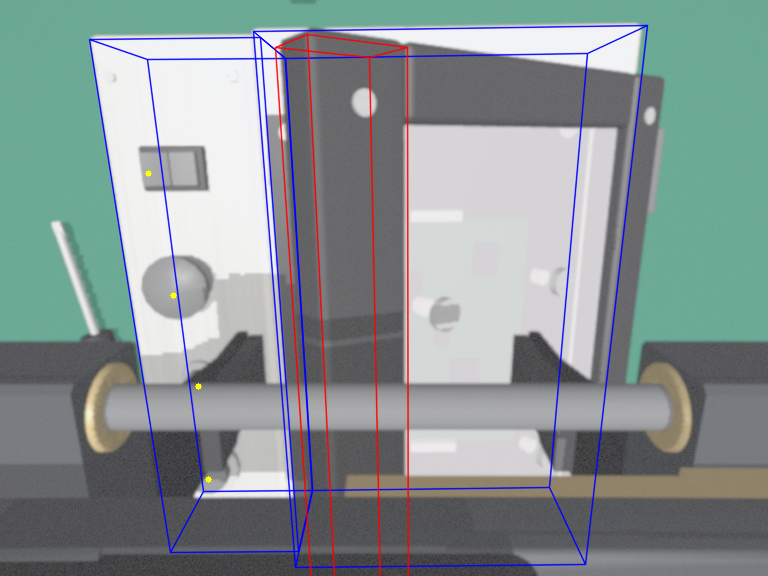

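The fit gives a fixture at (0.625, -0.046) m, yaw 0.012 rad, and a lid angle of about 0.63. The open fingers straddle the lid rail, so I go straight up first. Then I shut them, turn 90° so the gripper's narrow side faces the lid, and move above the rocker.

jog_arm --commands '[{"translation": [0,0,30],"twist": 0},{"translation": [0,0,40],"twist": 0},{"translation": [0,0,30],"twist": 0},{"translation": [-14,5,0],"twist": 0.14},{"translation": [-14,5,0],"twist": 0.14},{"translation": [-14,5,0],"twist": 0.14},{"translation": [-14,5,0],"twist": 0.14},{"translation": [-14,5,0],"twist": 0.14},{"translation": [-14,5,0],"twist": 0.14},{"translation": [-14,5,0],"twist": 0.14},{"translation": [-14,5,0],"twist": 0.14},{"translation": [-14,5,0],"twist": 0.14},{"translation": [-14,5,0],"twist": 0.14},{"translation": [-1,5,0],"twist": 0.14},{"translation": [0,2,-30],"twist": 0.04},{"translation": [0,0,-40],"twist": 0},{"translation": [0,0,-40],"twist": 0},{"translation": [0,0,0],"twist": 0}]' --grip 1 --grip_force 40

```text
time: 1.95
ee_pos: [0.481, 0.0564, 0.2079]
eef_rot: [-0.496, -0.5, 0.505, 0.5]
ft_force: [0.1, -0.7, 0.9]
width: 0.0005
```

```bash
cat > look.py <<'E'
import sys
from bench import *
from h import *
tag=sys.argv[1]; d={}
p=np.load("p.npy")
for n in sys.argv[2:]:
    c=camera(n); d[n]=c
    im=c["img"][:,:,::-1].copy()
    cv2.imwrite(f"pics/{n}{tag}.png",im)
    s=read_state()
    print(n,"tcp px",proj(c,s["ee_pos"]).round(1),{k:proj(c,fw(p,X)).round(1).tolist() for k,X in dict(pivot=(-128,105,80),near=(-140,105,85),start=(-128,-105,84)).items()})
pickle.dump(d,open(f"cam{tag}.pkl","wb"))
s=read_state(); print(s["time"],s["ee_pos"],s["eef_rot"],s["ft_force"],s["width"])
E
python3 look.py 1 wrist side scene
```

```text
wrist tcp px [[323.8 307. ]] {'pivot': [[324.2, 247.4]], 'near': [[324.2, 233.3]], 'start': [[32.3, 249.9]]}
side tcp px [[252.5 187. ]] {'pivot': [[265.7, 241.5]], 'near': [[259.4, 242.3]], 'start': [[330.0, 327.8]]}
scene tcp px [[290.8 184.8]] {'pivot': [[296.8, 232.3]], 'near': [[291.7, 229.5]], 'start': [[262.7, 301.5]]}
2.1 [0.484822   0.05720348 0.21452718] [ 0.49803095  0.50287093 -0.50174069 -0.49733517] [-0.0187545   0.44618251  0.71941739] 0.0004937562514208296
```

View pics/wrist1.png

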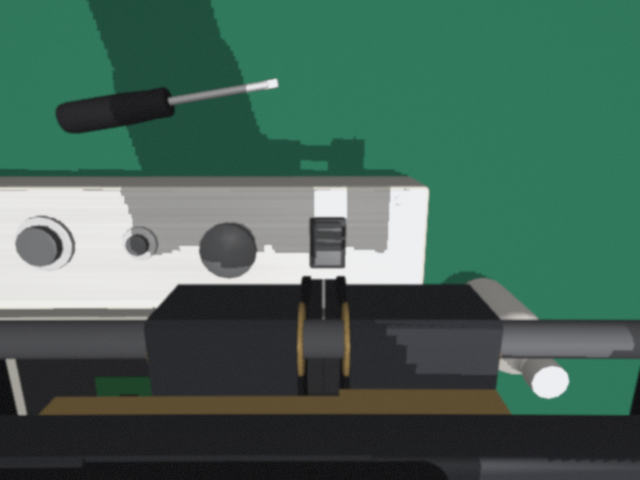

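View pics/side1.png

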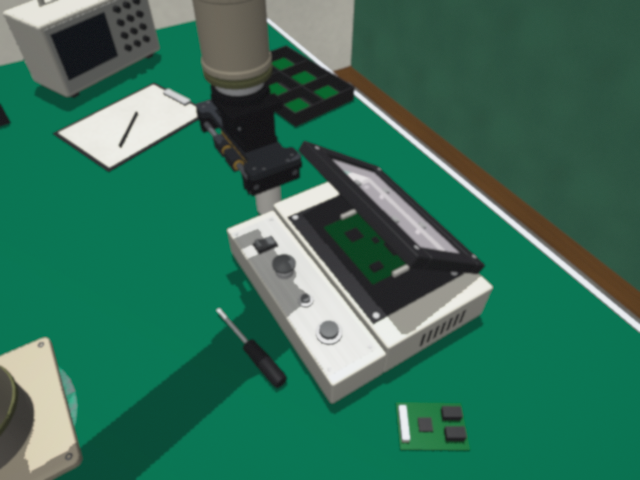

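```bash
python3 - <<'E'
s=open('fit.py').read()
s=s.replace('d=pickle.load(open("cam0.pkl","rb"))','d=pickle.load(open("cam0.pkl","rb")); d["w1"]=pickle.load(open("cam1.pkl","rb"))["wrist"]')
s=s.replace(',("wrist",0,0,1,(531,22),(142,180,85))]',',("w1",0,0,1,(328,243),(-128,105,77)),("w1",0,0,1,(39,246),(-128,-105,84)),("w1",0,0,1,(138,244),(-128,-35,81)),("w1",0,0,1,(228,250),(-128,35,95)),("w1",0,0,1,(428,186),(-170,180,70))]')
open('fit2.py','w').write(s)
E
python3 fit2.py 0.64
python3 - <<'E'
import cv2,pickle
c=pickle.load(open('cam1.pkl','rb'))['wrist']['img'][200:290,290:370,::-1]
cv2.imwrite('pics/w1c.png',cv2.resize(c,None,fx=5,fy=5,interpolation=cv2.INTER_CUBIC))
E
```

```text
[ 0.62408055 -0.04374221  0.01437547]
[[-1.8 -3. ]
 [ 0.3 -0.7]
 [-0.5 -2.6]
 [-0.5 -3. ]
 [-0.6 -1.1]
 [-1.4 -1. ]
 [-0.2 -0.9]
 [ 0.1 -0.8]
 [-0.1 -1.2]
 [ 0.2  1. ]
 [-0.2  2.5]
 [-0.6  1.7]
 [-1.6 -0.3]
 [-1.6  3.5]
 [-7.2 -4.3]
 [-2.   0.6]
 [-0.8  1.8]
 [-3.7  3.1]
 [-3.   3.3]
 [-1.1  2.5]
 [ 2.   0.1]]
power [[0.4826 0.0592 0.085 ]]
start [[ 0.4976 -0.1506  0.084 ]]
stop [[ 0.4956 -0.0106  0.101 ]]
reset [[ 0.4966 -0.0806  0.081 ]]
0.45 [[ 0.596 -0.044  0.19 ]]
0.55 [[ 0.607 -0.044  0.206]]
0.65 [[ 0.62  -0.044  0.221]]
0.75 [[ 0.634 -0.044  0.234]]
```

View pics/w1c.png

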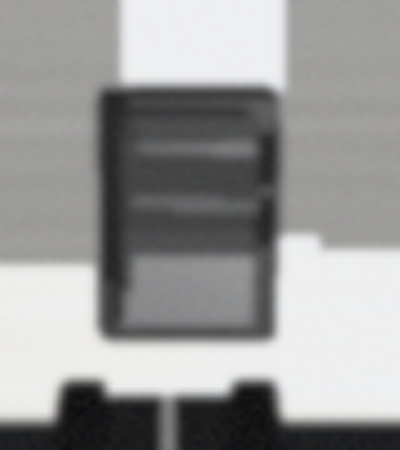

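jog_arm --commands '[{"translation": [-2,2,-40],"twist": 0},{"translation": [0,0,-40],"twist": 0},{"translation": [0,0,-30],"twist": 0},{"translation": [0,0,-6],"twist": 0},{"translation": [0,0,0],"twist": 0}]'

```text
time: 2.6
ee_pos: [0.4829, 0.0592, 0.098]
eef_rot: [0.498, 0.503, -0.502, -0.498]
ft_force: [0.4, -0.0, -0.1]
width: 0.0005
```

```bash
cp fit2.py fit.py; python3 look.py 2 side scene
python3 - <<'E'
import cv2,pickle,numpy as np
d=pickle.load(open('cam2.pkl','rb'))
a=d['side']['img'][180:300,210:330,::-1];b=d['scene']['img'][180:300,240:360,::-1]
cv2.imwrite('pics/c2.png',np.hstack([cv2.resize(x,None,fx=3.3,fy=3.3,interpolation=cv2.INTER_CUBIC) for x in (a,b)]))
E
```

```text
side tcp px [[258.  236.2]] {'pivot': [[264.6, 241.0]], 'near': [[258.2, 241.7]], 'start': [[328.9, 326.9]]}
scene tcp px [[291.9 224.3]] {'pivot': [[296.7, 231.5]], 'near': [[291.5, 228.8]], 'start': [[262.8, 300.6]]}
2.7 [0.48376726 0.05934275 0.09907866] [ 0.49843118  0.50330311 -0.50124178 -0.49700001] [-0.46147083 -0.37305012  0.49926619] 0.0004894558070989874
```

View pics/c2.png

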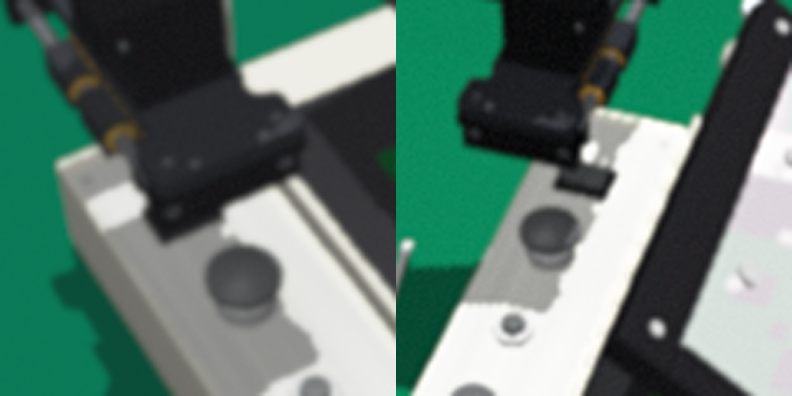

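jog_arm --commands '[{"translation": [0,0,-8],"twist": 0},{"translation": [0,0,-3],"twist": 0},{"translation": [0,0,-3],"twist": 0},{"translation": [0,0,-3],"twist": 0},{"translation": [0,0,-2],"twist": 0},{"translation": [0,0,0],"twist": 0}]'

```text
time: 3.3
ee_pos: [0.4821, 0.0591, 0.08]
eef_rot: [-0.498, -0.502, 0.502, 0.498]
ft_force: [-14.6, -1.9, 33.4]
width: 0.0005
```

jog_arm --commands '[{"translation": [0,0,10],"twist": 0},{"translation": [0,0,40],"twist": 0},{"translation": [0,0,50],"twist": 0},{"translation": [0,0,40],"twist": 0},{"translation": [0,0,0],"twist": 0}]'

```text
time: 3.8
ee_pos: [0.4848, 0.0596, 0.2234]
eef_rot: [0.5, 0.505, -0.5, -0.496]
ft_force: [0.4, -0.4, 0.0]
width: 0.0006
```

```bash
python3 look.py 3 wrist scene side
python3 - <<'E'
import cv2,pickle,numpy as np
d=pickle.load(open('cam3.pkl','rb'))
a=d['wrist']['img'][190:290,280:380,::-1];b=d['scene']['img'][200:260,270:330,::-1];c=d['side']['img'][215:275,235:295,::-1]
cv2.imwrite('pics/c3.png',np.hstack([cv2.resize(x,(260,260),interpolation=cv2.INTER_CUBIC) for x in (a,b,c)]))
E
```

```text
wrist tcp px [[322.5 294.5]] {'pivot': [[322.6, 232.1]], 'near': [[322.5, 218.4]], 'start': [[42.9, 235.2]]}
scene tcp px [[290.  182.6]] {'pivot': [[296.7, 231.5]], 'near': [[291.5, 228.8]], 'start': [[262.8, 300.6]]}
side tcp px [[250.5 185.1]] {'pivot': [[264.6, 241.0]], 'near': [[258.2, 241.7]], 'start': [[328.9, 326.9]]}
3.95 [0.48176578 0.05890389 0.21694724] [-0.49759401 -0.50211582  0.50243812  0.49783114] [-0.32033887 -0.68478857 -0.71311995] 0.0005401055054356919
```

View pics/c3.png

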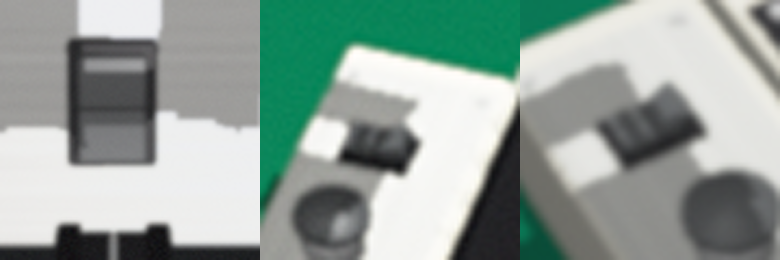

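View pics/side3.png

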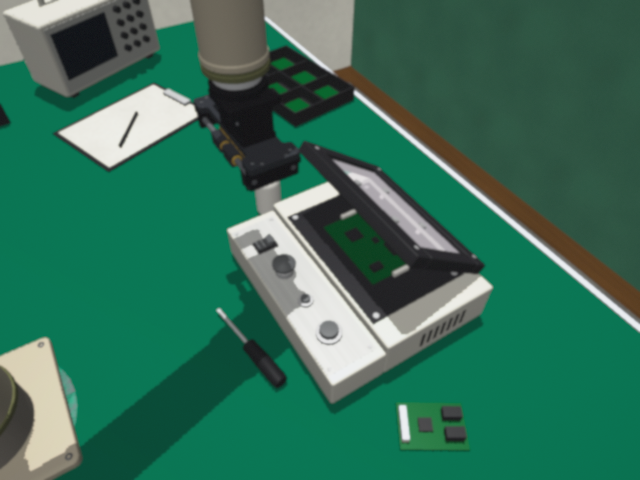

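Both views show the rocker's near half level and the far half raised, with about 33 N at z = 0.080 m, so the switch is on. Next I move over the lid rail.

jog_arm --commands '[{"translation": [0,0,26],"twist": 0},{"translation": [0,0,26],"twist": 0},{"translation": [24,-17,0],"twist": 0},{"translation": [40,-30,0],"twist": 0},{"translation": [40,-30,0],"twist": 0},{"translation": [25,-19,0],"twist": 0},{"translation": [14,-8,0],"twist": 0},{"translation": [0,0,-20],"twist": 0},{"translation": [0,0,-15],"twist": 0},{"translation": [0,0,0],"twist": 0}]'

```text
time: 4.95
ee_pos: [0.6232, -0.0447, 0.2305]
eef_rot: [-0.496, -0.501, 0.504, 0.499]
ft_force: [-0.2, -0.5, -0.3]
width: 0.0006
```

```bash
python3 look.py 4 scene side
python3 - <<'E'
import cv2,pickle,numpy as np
d=pickle.load(open('cam4.pkl','rb'))
a=d['side']['img'][80:280,260:460,::-1];b=d['scene']['img'][150:350,250:450,::-1]
cv2.imwrite('pics/c4.png',np.hstack([cv2.resize(x,None,fx=2,fy=2,interpolation=cv2.INTER_CUBIC) for x in (a,b)]))
E
```

```text
scene tcp px [[341.6 225.7]] {'pivot': [[296.7, 231.5]], 'near': [[291.5, 228.8]], 'start': [[262.8, 300.6]]}
side tcp px [[365.3 183.7]] {'pivot': [[264.6, 241.0]], 'near': [[258.2, 241.7]], 'start': [[328.9, 326.9]]}
5.05 [ 0.62448471 -0.0446382   0.23405426] [-0.49714314 -0.50211306  0.50275757  0.49796185] [-0.16197383 -0.03836942  0.28080468] 0.0005575022149819735
```

View pics/c4.png

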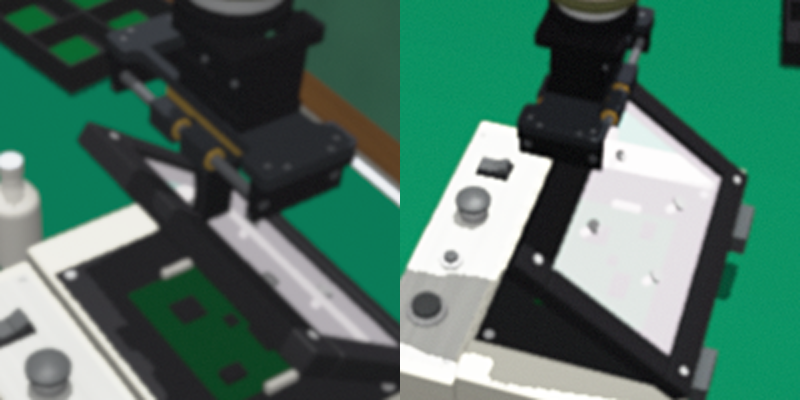

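jog_arm --commands '[{"translation": [-3,0,-8],"twist": 0},{"translation": [-2,0,-6],"twist": 0},{"translation": [-3,0,-5],"twist": 0},{"translation": [-4,0,-5],"twist": 0},{"translation": [-4,0,-6],"twist": 0},{"translation": [-4,0,-6],"twist": 0},{"translation": [-4,0,-6],"twist": 0},{"translation": [-4,0,-6],"twist": 0}]'

```text
time: 5.85
ee_pos: [0.5967, -0.0451, 0.186]
eef_rot: [-0.498, -0.502, 0.502, 0.498]
ft_force: [1.4, -0.5, 2.2]
width: 0.0005
```

```bash
python3 look.py 5 scene side
python3 - <<'E'
import cv2,pickle,numpy as np
d=pickle.load(open('cam5.pkl','rb'))
a=d['side']['img'][80:280,260:460,::-1];b=d['scene']['img'][150:350,250:450,::-1]
cv2.imwrite('pics/c5.png',np.hstack([cv2.resize(x,None,fx=2,fy=2,interpolation=cv2.INTER_CUBIC) for x in (a,b)]))
E
```

```text
scene tcp px [[326.9 240.3]] {'pivot': [[296.7, 231.5]], 'near': [[291.5, 228.8]], 'start': [[262.8, 300.6]]}
side tcp px [[348.2 213.7]] {'pivot': [[264.6, 241.0]], 'near': [[258.2, 241.7]], 'start': [[328.9, 326.9]]}
5.95 [ 0.59612553 -0.04506136  0.18531168] [-0.49727197 -0.50189723  0.50268196  0.4981271 ] [ 0.47295073 -0.24521928  0.1017605 ] 0.00035564359191447907
```

View pics/c5.png

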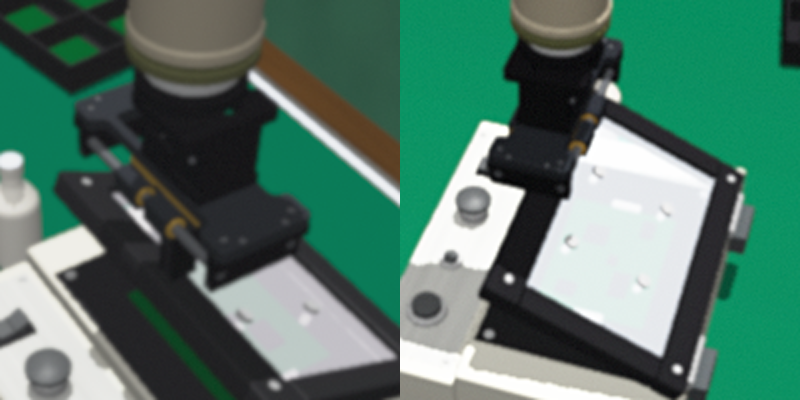

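jog_arm --commands '[{"translation": [-3,0,-6],"twist": 0},{"translation": [-3,0,-6],"twist": 0},{"translation": [-3,0,-6],"twist": 0},{"translation": [-3,0,-6],"twist": 0},{"translation": [-2,0,-6],"twist": 0},{"translation": [-3,0,-6],"twist": 0},{"translation": [-2,0,-6],"twist": 0},{"translation": [-2,0,-6],"twist": 0},{"translation": [-2,0,-6],"twist": 0},{"translation": [-2,0,-6],"twist": 0},{"translation": [-2,0,-6],"twist": 0},{"translation": [-1,0,-5],"twist": 0},{"translation": [0,0,-3],"twist": 0},{"translation": [0,0,0],"twist": 0}]'

```text
time: 7.35
ee_pos: [0.5683, -0.045, 0.1117]
eef_rot: [-0.497, -0.502, 0.503, 0.498]
ft_force: [0.1, 0.8, -0.1]
width: 0.0006
```

jog_arm --commands '[{"translation": [0,0,-2],"twist": 0},{"translation": [0,0,-2],"twist": 0},{"translation": [0,0,-1],"twist": 0},{"translation": [0,0,-1],"twist": 0},{"translation": [0,0,0],"twist": 0}]'

```text
time: 7.85
ee_pos: [0.5688, -0.045, 0.1093]
eef_rot: [-0.498, -0.502, 0.502, 0.498]
ft_force: [-14.6, -0.6, 28.8]
width: 0.001
```

jog_arm --commands '[{"translation": [0,0,10],"twist": 0},{"translation": [0,0,35],"twist": 0},{"translation": [0,0,45],"twist": 0},{"translation": [-20,-30,10],"twist": 0},{"translation": [-30,-40,0],"twist": 0},{"translation": [-22,-34,0],"twist": 0},{"translation": [0,0,0],"twist": 0}]'

```text
time: 8.55
ee_pos: [0.4941, -0.1548, 0.2069]
eef_rot: [-0.5, -0.5, 0.501, 0.499]
ft_force: [0.4, 0.4, -0.1]
width: 0.0001
```

```bash
python3 look.py 6 wrist scene side
```

```text
wrist tcp px [[330.2 303.6]] {'pivot': [[623.1, 227.6]], 'near': [[631.2, 212.7]], 'start': [[329.4, 233.0]]}
scene tcp px [[258.6 258.1]] {'pivot': [[296.7, 231.5]], 'near': [[291.5, 228.8]], 'start': [[262.8, 300.6]]}
side tcp px [[329.7 276.3]] {'pivot': [[264.6, 241.0]], 'near': [[258.2, 241.7]], 'start': [[328.9, 326.9]]}
8.7 [ 0.49720814 -0.14857413  0.2066166 ] [ 0.49761328  0.50249737 -0.50217828 -0.49768905] [0.6098742  0.85000662 0.36328012] 7.138086879112868e-05
```

View pics/wrist6.png

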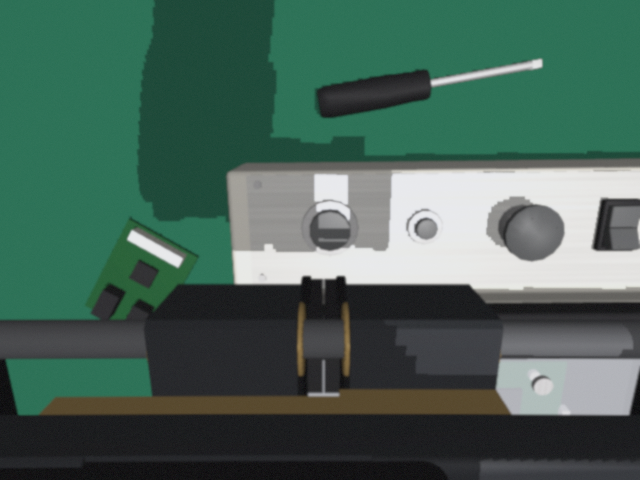

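View pics/side6.png

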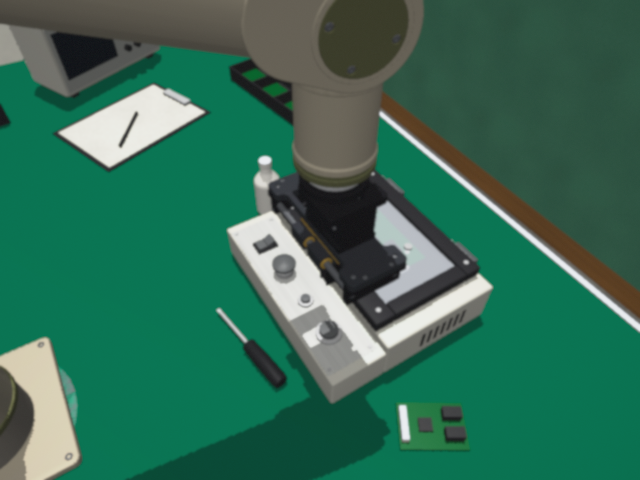

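View pics/scene6.png

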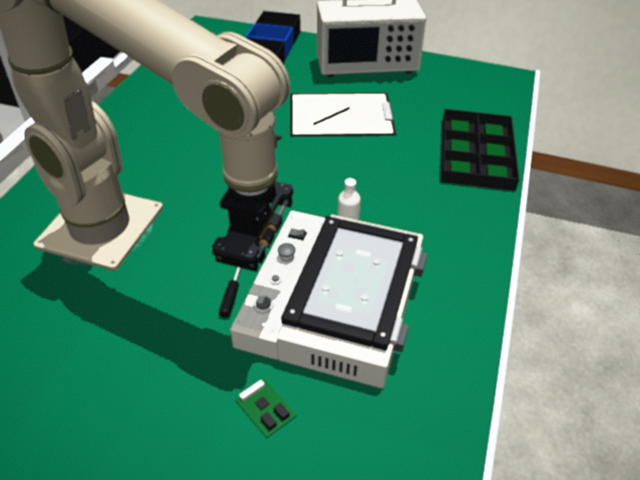

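jog_arm --commands '[{"translation": [-1,-1,-35],"twist": 0},{"translation": [0,0,-45],"twist": 0},{"translation": [0,0,-27],"twist": 0},{"translation": [0,0,-7],"twist": 0},{"translation": [0,0,-5],"twist": 0},{"translation": [0,0,-4],"twist": 0},{"translation": [0,0,-3],"twist": 0},{"translation": [0,0,-2],"twist": 0},{"translation": [0,0,0],"twist": 0}]'

```text
time: 9.6
ee_pos: [0.4972, -0.1498, 0.0796]
eef_rot: [0.498, 0.503, -0.502, -0.497]
ft_force: [2.2, 1.9, 4.2]
width: 0.0006
```

jog_arm --commands '[{"translation": [0,0,-1],"twist": 0},{"translation": [0,0,-1],"twist": 0},{"translation": [0,0,-1],"twist": 0},{"translation": [0,0,0],"twist": 0}]'

```text
time: 10.0
ee_pos: [0.4972, -0.1498, 0.0781]
eef_rot: [0.498, 0.503, -0.502, -0.497]
ft_force: [-5.3, 4.5, 24.3]
width: -0.0
```

The button met its hard stop at z = 0.078 m with 24 N, so it is fully in. I retreat and check.

jog_arm --commands '[{"translation": [0,0,8],"twist": 0},{"translation": [0,0,30],"twist": 0},{"translation": [0,0,45],"twist": 0},{"translation": [0,0,50],"twist": 0},{"translation": [0,0,30],"twist": 0},{"translation": [0,0,0],"twist": 0},{"translation": [0,0,0],"twist": 0}]'

```text
time: 10.7
ee_pos: [0.4957, -0.1504, 0.2384]
eef_rot: [-0.498, -0.502, 0.502, 0.498]
ft_force: [-0.5, 0.7, -0.6]
width: 0.0007
```

```bash
python3 look.py 7 wrist scene side; sed 's|^for n,(x0|d=pickle.load(open("cam7.pkl","rb"))\nfor n,(x0|' fit.py > fit7.py; python3 fit7.py 0.0 >/dev/null
```

```text
wrist tcp px [[323.6 298.2]] {'pivot': [[588.7, 217.6]], 'near': [[595.4, 203.8]], 'start': [[322.9, 220.5]]}
scene tcp px [[256.7 246.5]] {'pivot': [[296.7, 231.5]], 'near': [[291.5, 228.8]], 'start': [[262.8, 300.6]]}
side tcp px [[329.3 263.1]] {'pivot': [[264.6, 241.0]], 'near': [[258.2, 241.7]], 'start': [[328.9, 326.9]]}
10.85 [ 0.49510507 -0.14996575  0.23691736] [-0.49686209 -0.50166459  0.50283267  0.49861809] [-0.14435148 -0.82919051 -0.04307889] 0.00046783319117943737
```

View pics/ov_scene_0.0.png

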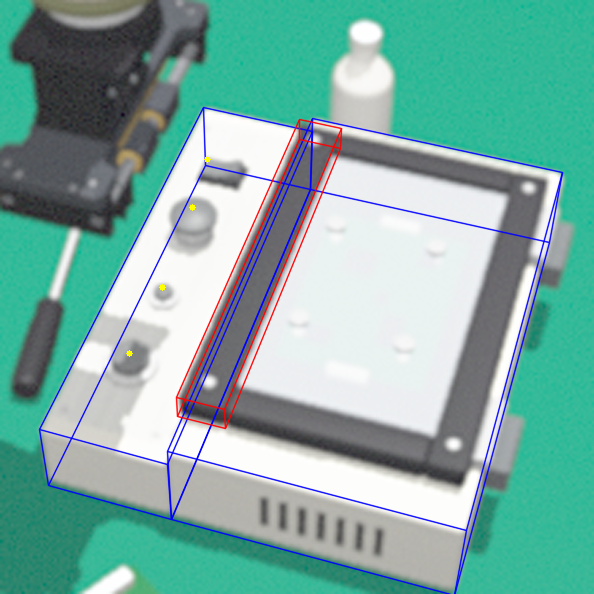

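View pics/side7.png

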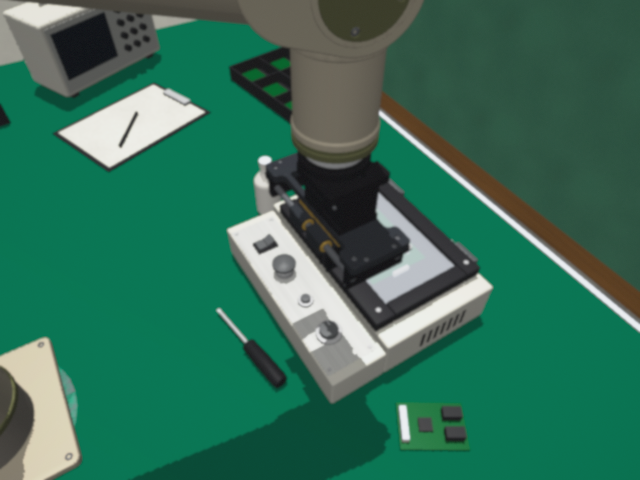

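View pics/wrist7.png

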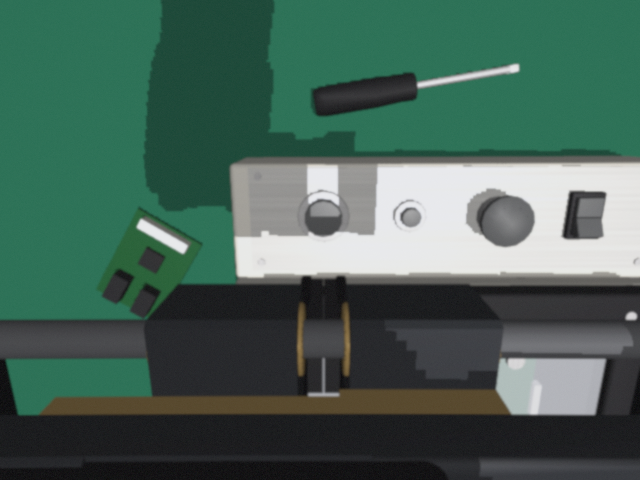

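```bash
python3 -c "
from bench import *
print(close_job())"
```

```text
the job is handed in; nothing more can be done
None
```

The test was started in the order asked, using only the closed fingertips, and the job was handed in at about 11 s of the 48 s allowed.

- **Rocker:** I pressed its near end to a firm stop at z = 0.080 m (33 N). The pictures afterwards show the near half level and the far half raised, so it is on.
- **Lid:** I pushed the front rail down from about 0.63 rad until it stopped at z = 0.109 m (29 N), which is the shut height. It still looks shut in the last pictures.
- **Start button:** I pressed it to its hard stop at z = 0.078 m (24 N) and then released it. The force dropped to zero and the gripper rose clear. I could not measure that it came fully out, but the last pictures show the cap where it should be.
- **Left alone:** the fingers never went over reset or stop. In the last pictures the bottle, board and screwdriver look unmoved; I judged this by eye only.

**Disagreements:** the wrist camera's fit differed from the other two by about 2–3 mm (more at two apron and box corners). The lid outline was also off by a few pixels in the last overlay. Both are small next to the parts pressed, and the contact heights matched the stated ones to within about 0.5 mm.

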